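Unscrew the coin canister at the viewing counter

ROBOT

A 7-joint arm with a two-finger parallel gripper is mounted at the origin on the work surface. World frame = base frame: x ahead of the robot, y to its left, z up, the work surface at z = 0. Lengths are in m, angles in rad, forces in N, time in s.
With the tool pointing down it reaches from about 0.425 to 0.925 m from the base axis. Payload 6.8 kg.
Tool frame: the origin (TCP) lies on the centre line of the jaws, within the pads' length; the fingertips stand 14 mm ahead of it and the grasp point (between the pads) lies 5 mm behind it (r.nose_length is the distance from the TCP to the fingertips, in m); z points along the fingers, y is the direction in which the jaws open and shut (so a half turn about z gives the same grasp; the last joint's range is limited). The gripper opens to 85 mm and grips with 20 to 120 N. Pads are 22 mm wide; open, the fingers measure 114 mm over their backs; the gripper's body (76 mm by 85 mm) begins 54 mm behind the grasp point. The pads swing forward as they close: fully open they stand 13 mm farther back than shut.
Start: joints at [-1.381, 0.477, 0.022, 1.555, -0.011, 1.109, -0.083], TCP at [0.198, 0.645, 0.21] pointing down, gripper open.
Joint ranges: [-2.96, 2.96], [-0.34, 2.1], [-1.41, 1.46], [0.24, 2.44], [-1.37, 4.51], [0.17, 1.92], [-2.96, 2.96]. Speed limits (rad/s): [2.39, 2.39, 3.14, 3.14, 3.14, 3.14, 3.14].

INTERFACE

Orientations are given as a rotation vector (axis times angle).
In Python, from bench import r, imaging, look_for, outline_of gives the robot as it stands. The module is installed in compiled form; this text tells all that it offers.
- The arm moves only by the tool carry_out, never from a script. Its arguments are lists of equal length, an entry for each row: "offset": the shift along the tool's x, y, z as a fraction of full scale, a list of three; "turn": the turn, a rotation vector about the tool's x, y, z as a fraction of full scale, a list of three. A call has 1 to 8 rows; each row is the pose to reach, as a shift and turn from the pose commanded when the call began, along the tool's axes at that moment; what a row does not reach only later rows make up. Full scale, the value 1, is 0.5 m for a shift and 1.5 rad for a turn. A row lasts 1/10 s, in which the tool goes at most 50 mm and 8.59 degrees, less where a joint would pass 70% of its speed; a pose out of reach is approached as far as the arm can. A call with a number of a shift or a turn outside -1 to 1 is refused whole. A call with a gripper value outside its range is refused whole. "hand" is the closure, from 0 (fully open) to 1 (shut), set as the call begins (left out, the last holds). The fingers move at their own pace and stop on an object; "force" is the grip in N (left out, the last holds). Time passes only in rows, so rows that repeat a pose let the fingers close. It gives the time, the measured TCP pose, the force and the opening at its end, in the units of the state.
- r.get_obs(): the state, without advancing time (a new reading comes with each control period).
- imaging.grab_frame(name): name is "side" or "top"; returns a dict with "pixels" (400x640x3 uint8, red, green, blue), "fx", "fy", "cx", "cy" (pixels), "k1" (the pictures are not rectified: a ray, as slopes to the right and down, at radius r is drawn at 1 + k1 r^2 times it, then the intrinsics apply), "R" (3x3) and "t" (3): a world point X has camera coordinates R X + t. Camera axes: x right, y down, z forward; pixel columns grow to the right and rows downward; lengths in m; the calibration is good to about 2 mm. A picture is of the moment at which its call begins. There is no depth.
- r.hand_in(): hands the job in, once; it reports no verdict.
Trained networks look in the newest picture that a camera, given by its name, has taken for a name from the list of things; names that differ only in an ending like _2 or _b are one class to them, and where a whole thing is asked for, a point or a joint stands for the part that bears it (a point fixed in the world has none). Each returns a list of dicts, best first, with "score" (0 to 1); they miss things now and then, are a little off and sometimes report something else, mostly with a low value. They report only what shows in the picture. A call takes as long as a camera call. They do not tell look-alikes from the thing itself.
- look_for(query, camera): "xyz" ([x, y, z] in m, in the coordinates of the camera as it stood for that picture, good to about 4 mm: the middle of the surface that is visible of it).
- outline_of(query, camera): "region" (400x640 bool, what is visible of it).
The state is a dict: "clock": time; "joints": joint angles; "qvel": joint speeds; "tau": joint torques, N m; "tcp_pos": TCP position; "orientation": TCP orientation; "contact_force": force on the tool from outside, world axes, zero at the start; "moment": the same for the moment, N m; "grip_width": finger opening in m.
Only numpy, scipy, OpenCV 4.12 (cv2) and the standard library are available. Lean on these libraries where they do the work, as an engineer would, in place of code of your own. Each camera call takes 0.05 s, during which the arm holds its last target. There are 200 camera calls.

TASK

Open the client's screw-top coin canister, which leans in the clamping rest: turn its tight cap anticlockwise, regripping as often as needed, until the thread lets go, and take the cap off along the canister's axis. Then set the cap down gently, open side down, flat on the free part of the viewing tray and let go, without shifting either coin slab, the magnifier, the cup or the cufflink box.

Things in the scene. Friction and masses are not known exactly. Their poses are not given: they have to be found in the camera images.
- cap: Aluminium screw cap on the canister, about 140 g, 44 mm high, leaning with the canister at the start. Knurled grip band and flat closed top of 60 mm diameter over its upper 20 mm; below it a smooth hollow skirt, 56 mm outer diameter. Origin on its axis at the skirt's open lower rim, z along the axis to the closed top.
- cap_grip (a point): Point on the cap's axis at mid-height of the grip band, 34 mm above the cap's origin, axes as the cap's. Right-hand thread: the cap unscrews anticlockwise seen from its top (positive turn about its z) and climbs 22.5 mm per full turn; the thread lets go after about 225 degrees, 14 mm up, and holds the cap where it is left between twists, with 1 mm of play. It cannot be pulled off.
- canister_seal (a point): Middle of the canister's mouth, 22.5 mm above the shoulder; axes as canister_neck. Its rubber seal ring pushes the closed cap up with about 20 N, so that about 0.4 to 0.7 N m breaks the cap loose (a grip of 40 N or more holds; a weaker one slips); it slackens within the first 50 degrees, after which the cap turns easily. A cap whose origin is over 27 mm above the shoulder is clear of mouth and seal.
- canister_neck (a point): Centre of the shoulder of the canister (aluminium, 56 mm diameter, 120 mm long below the shoulder, clamped so that it cannot turn or move). z along the canister's axis towards the cap, leaning 30 degrees from vertical towards the rest's -x side. The closed cap's origin lies about 2 mm above this point along z.
- rest: Heavy dark steel clamping rest that holds the canister, fixed to the counter: base plate 150 x 120 mm, 16 mm high, V cradle, and a clamp band over 45 mm below the canister's shoulder. Origin on the counter below the cap; the base reaches 35 mm to -x, 115 mm to +x and 60 mm either way in y; the closed cap's top is 181 mm high. The rest faces the client: -x points away from the robot. z up.
- tray: Dark wooden viewing tray with a grey liner, fixed to the counter, 200 mm in x, 250 mm in y, walls 7 mm thick and 16 mm high, floor 7 mm above the counter. Origin at the centre of its underside, z up. One coin slab lies along its +x side; the rest of its floor is free.
- slab_a: Gold coin in a clear slab case, 60 mm (x) by 86 mm (y), 9 mm thick, lying flat in the tray; origin at the centre of its underside. Leave it where it lies.
- slab_b: A second such slab, lying on the counter; origin at the centre of its underside. Bystander.
- magnifier: Steel hand magnifier lying flat: lens ring of 80 mm diameter centred 55 mm in its +x, 11 mm high, straight handle to 95 mm in -x; origin on the counter between them. Bystander.
- cup: Silver christening cup, 70 mm wide, 78 mm high, one handle at its +y; origin at the centre of its underside. Bystander.
- cuff_box: Lapis cufflink box, 75 mm (x) by 105 mm (y), 48 mm high; origin at the centre of its underside. Bystander.
Mind the look-alikes: they are no part of the job. There is more than one size of the cap; the job needs the smallest.

How it is judged:
By the outcome, as a careful person would: the job done as asked, in the order asked, and still so for the second after the job is handed in, with the robot touching nothing.
It also fails if it takes over 59 s, if anything falls off the work surface, if the arm or the gripper's body presses on something with over 40 N, if the wrist force passes 120 N, or if a joint passes its speed limit or range.

## Working session

There is one attempt and no reset: what is moved stays moved. The work goes in short steps, Python scripts to look and compute and a tool call to move; the robot and the scene stay as the last step left them, time stands still between calls to the robot, and variables do not carry over. Pictures are saved under pics/ and viewed, about 8 in all and at most 12, crops included, and the job is handed in when it is done.

Besides the shell and the picture viewer there is one more tool, called after "Emit:" by a JSON object that holds its "fn" and its "kwargs", one argument or row to a line. carry_out: Moves the arm, as the interface text tells. Shift numbers are shares of 0.5 m and turn numbers shares of 1.5 rad, none past 1 either way. Its arguments: {"type":"object","properties":{"offset":{"type":"array","items":{"type":"array","items":{"type":"number","minimum":-1,"maximum":1}}},"turn":{"type":"array","items":{"type":"array","items":{"type":"number","minimum":-1,"maximum":1}}},"hand":{"type":"number"},"force":{"type":"number"}},"required":["offset","turn"]}

```bash
mkdir -p pics; cat > h.py <<'E'
import numpy as np, cv2
from bench import r, imaging, look_for, outline_of
from scipy.spatial.transform import Rotation as Ro
def K(f): return np.array([[f['fx'],0,f['cx']],[0,f['fy'],f['cy']],[0,0,1.]])
def D(f): return np.array([f['k1'],0,0,0,0.])
def w(f,p): return np.array(f['R']).T@(np.array(p)-np.array(f['t']))
def proj(f,X):
    return cv2.projectPoints(np.atleast_2d(np.array(X,float)),cv2.Rodrigues(np.array(f['R']))[0],np.array(f['t'],float),K(f),D(f))[0][:,0]
def ray(f,uv):
    n=cv2.undistortPoints(np.array([[uv]],float),K(f),D(f))[0,0]
    R=np.array(f['R']);d=R.T@np.array([n[0],n[1],1]);return -R.T@np.array(f['t']),d/np.linalg.norm(d)
def onz(f,uv,z):
    o,d=ray(f,uv);return o+d*(z-o[2])/d[2]
def save(f,n,crop=None,s=1):
    im=f['pixels'][:,:,::-1]
    if crop: im=im[crop[1]:crop[3],crop[0]:crop[2]]
    cv2.imwrite('pics/'+n,cv2.resize(im,None,fx=s,fy=s,interpolation=cv2.INTER_CUBIC))
E
python3 - <<'E'
from h import *
np.set_printoptions(precision=3,suppress=True)
fs={}
for c in('side','top'):
    f=imaging.grab_frame(c);fs[c]=f;save(f,c+'1.png')
    print(c,f['fx'],f['k1'],-f['R'].T@f['t'] if hasattr(f['R'],'T') else 0)
    for q in('cap','canister_neck','rest','tray','slab_a','magnifier','cup','cuff_box'):
        for d in look_for(q,c)[:4]:
            X=w(f,d['xyz']);print(q,round(d['score'],2),X,proj(f,X)[0])
a=fs['side']['pixels'];b=fs['top']['pixels']
print(r.get_obs())
E
```

```text
side 423.97552782585853 -0.014586160687164368 [0.313 0.591 0.655]
cap 0.8 [ 0.702 -0.275  0.049] [322.926 178.488]
cap 0.7 [ 0.564 -0.216  0.174] [368.318 159.318]
cap 0.69 [ 0.635 -0.372  0.028] [359.252 174.003]
canister_neck 0.9 [ 0.519 -0.228  0.093] [385.056 191.256]
rest 0.77 [ 0.525 -0.222  0.047] [379.843 207.677]
rest 0.42 [0.563 0.284 0.016] [254.503 381.955]
tray 0.82 [0.512 0.199 0.01 ] [306.216 355.016]
slab_a 0.85 [0.564 0.287 0.016] [253.412 383.152]
slab_a 0.77 [0.765 0.102 0.013] [219.523 271.919]
slab_a 0.3 [ 0.562 -0.218  0.171] [369.6   160.223]
magnifier 0.6 [ 0.617 -0.005  0.009] [305.323 263.264]
cup 0.66 [ 0.73  -0.051  0.052] [270.756 221.5  ]
cuff_box 0.57 [0.43  0.03  0.053] [384.631 288.753]
top 481.72119493662717 -0.030155220074613825 [ 0.52  -0.04   1.138]
cap 0.85 [ 0.621 -0.398  0.06 ] [454.742 200.496]
cap 0.65 [ 0.572 -0.233  0.186] [394.082 217.896]
cap 0.57 [ 0.711 -0.291  0.058] [408.021 160.447]
canister_neck 0.61 [ 0.515 -0.248  0.113] [393.736 246.217]
canister_neck 0.44 [0.762 0.098 0.013] [240.447 137.28 ]
rest 0.66 [ 0.521 -0.229  0.013] [37
[... 174 characters left out ...]
 0.57  -0.237  0.184] [395.872 218.617]
magnifier 0.55 [ 0.622 -0.002  0.009] [281.261 197.395]
cup 0.72 [ 0.753 -0.065  0.02 ] [309.592 142.654]
cup 0.17 [ 0.57  -0.234  0.187] [394.555 218.834]
cuff_box 0.72 [0.435 0.004 0.048] [275.219 279.346]
{'clock': 0.9, 'joints': array([-1.381,  0.477,  0.022,  1.555, -0.012,  1.109, -0.083]), 'qvel': array([-0.001,  0.001, -0.   , -0.002, -0.001, -0.   , -0.002]), 'tau': array([  0.   , -59.632,   1.607, -28.154,   0.013,   0.002,  -0.   ]), 'tcp_pos': array([0.198, 0.645, 0.21 ]), 'orientation': array([0.466, 3.107, 0.   ]), 'contact_force': array([-0.782,  0.056, -1.293]), 'moment': array([0.009, 0.026, 0.02 ]), 'grip_width': 0.08547445266342421}
```

```bash
python3 -c "
import cv2,numpy as np
cv2.imwrite('pics/both1.png',cv2.resize(np.vstack([cv2.imread('pics/side1.png'),cv2.imread('pics/top1.png')]),(480,600)))"
```

```text
(no output)
```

View pics/side1.png

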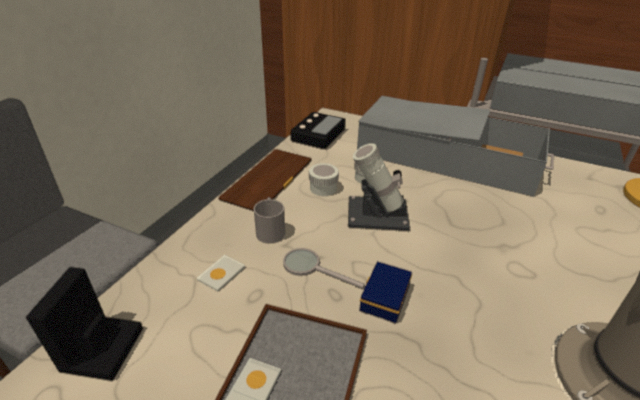

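View pics/top1.png

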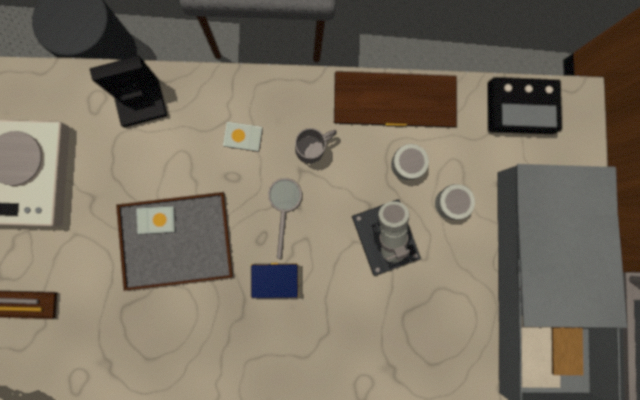

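The side view shows the canister in the rest at about (370,165), with a loose cap at (323,178). The tray is at (300,350) with its slab at (256,380). In the top view there are three cap candidates: (394,215) on the canister, and loose ones at (411,163) and (457,203). The one on the canister fits the description and looks the smallest. I'll confirm it in an enlarged crop.

```bash
python3 - <<'E'
from h import *
s=cv2.imread('pics/side1.png')[130:240,310:420];t=cv2.imread('pics/top1.png')[140:285,345:480]
a=cv2.resize(s,None,fx=4,fy=4,interpolation=2);b=cv2.resize(t,None,fx=2.75,fy=2.75,interpolation=2)
im=np.zeros((440,820,3),'u1');im[:440,:440]=a;im[:b.shape[0],442:442+b.shape[1]]=b
cv2.imwrite('pics/c1.png',im[:,:800])
np.set_printoptions(precision=1,suppress=True)
for c in('side','top'):
    f=imaging.grab_frame(c)
    for q in('cap','rest','tray','cuff_box','cup','magnifier','slab_a'):
        for d in outline_of(q,c)[:3]:
            m=d['region'].astype('u1');cs=max(cv2.findContours(m,0,2)[0],key=cv2.contourArea)
            print(c,q,round(d['score'],2),m.sum(),cv2.boundingRect(cs),cv2.fitEllipse(cs) if q=='cap' else cv2.approxPolyDP(cv2.convexHull(cs),4,True)[:,0].tolist())
E
```

```text
side cap 0.93 652 (353, 144, 30, 30) ((368.20782470703125, 158.47702026367188), (27.861988067626953, 28.526926040649414), 154.3485107421875)
side cap 0.75 797 (309, 164, 30, 32) ((322.9160461425781, 179.02520751953125), (29.5100154876709, 34.15079116821289), 13.0709867477417)
side rest 0.71 2893 (348, 165, 61, 65) [[399, 170], [408, 229], [350, 227], [349, 197], [365, 175], [382, 165]]
side tray 0.64 8948 (214, 304, 153, 96) [[214, 399], [265, 304], [366, 331], [350, 399]]
side cuff_box 0.88 2165 (359, 263, 53, 61) [[377, 263], [411, 273], [396, 323], [359, 310]]
side cup 0.58 1183 (254, 199, 30, 45) [[277, 200], [283, 206], [283, 237], [264, 243], [256, 235], [254, 207]]
side magnifier 0.64 1109 (283, 248, 82, 41) [[283, 258], [293, 249], [309, 249], [364, 287], [292, 274], [284, 268]]
side slab_a 0.9 1507 (226, 358, 55, 42) [[280, 369], [266, 399], [226, 399], [249, 358]]
side slab_a 0.7 932 (197, 255, 48, 37) [[244, 265], [218, 291], [197, 280], [224, 255]]
top cap 0.82 848 (379, 202, 30, 35) ((393.5166015625, 218.05674743652344), (29.493623733520508, 35.39411544799805), 177.52177
[... 271 characters left out ...]
8720703)
top rest 0.69 2503 (352, 205, 69, 71) [[381, 205], [409, 228], [420, 258], [373, 275], [352, 216]]
top tray 0.8 8519 (116, 192, 116, 98) [[223, 193], [230, 276], [123, 289], [117, 205]]
top cuff_box 0.8 1597 (251, 263, 47, 36) [[297, 265], [296, 296], [251, 297], [253, 264]]
top cuff_box 0.61 1008 (295, 128, 42, 36) [[335, 130], [318, 160], [303, 163], [297, 158], [299, 132]]
top cup 0.75 973 (296, 128, 40, 36) [[334, 130], [318, 160], [305, 163], [297, 157], [296, 137], [303, 129]]
top magnifier 0.98 1134 (268, 178, 34, 81) [[288, 178], [299, 187], [301, 198], [278, 258], [268, 191], [276, 180]]
top slab_a 0.68 892 (138, 207, 37, 27) [[172, 207], [172, 231], [139, 232], [139, 209]]
```

View pics/c1.png

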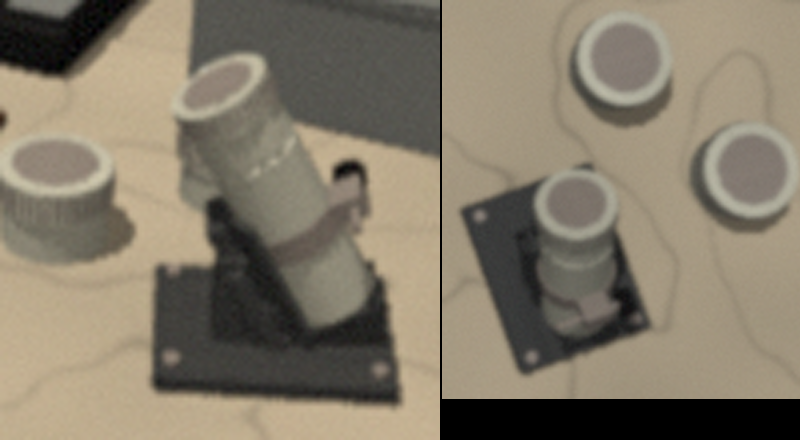

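The crop confirms that the cap on the canister is narrower than both loose ones. Next I'll fit its axis and the tray pose.

```bash
python3 - <<'E'
from h import *
np.set_printoptions(precision=4,suppress=True)
s=imaging.grab_frame('side');t=imaging.grab_frame('top')
def tri(a,b):
    (o,d),(p,e)=ray(s,a),ray(t,b)
    A=np.array([[d@d,-d@e],[d@e,-e@e]]);k=np.linalg.solve(A,[(p-o)@d,(p-o)@e])
    u,v=o+k[0]*d,p+k[1]*e;return (u+v)/2,np.linalg.norm(u-v)
C,g=tri((365,151.7),(394.1,214.5));print('top centre',C,g)
P=np.array([onz(t,u,.016)[:2] for u in[(352.3,216),(398.8,200),(419.9,258.5),(375.9,276)]]);print(P)
for i in range(4):
    d=P[(i+1)%4]-P[i];print(np.linalg.norm(d),np.degrees(np.arctan2(d[1],d[0])))
# rest: corners in rest frame
from scipy.optimize import least_squares
q=np.array([[-.035,-.06],[-.035,.06],[.115,.06],[.115,-.06]])
def R2(a): return np.array([[np.cos(a),-np.sin(a)],[np.sin(a),np.cos(a)]])
for sh in range(4):
    Q=np.roll(q,sh,0)
    f=least_squares(lambda v:((Q@R2(v[2]).T+v[:2])-P).ravel(),[*C[:2],3.0]);print(sh,f.x,f.cost,np.degrees(f.x[2]));
c=np.array([onz(t,u,.016)[:2] for u in[(223,193),(230,276),(123,289),(117,205)]]);print('tray',c,c.mean(0))
for q in('slab_a',):print([onz(t,u,.016)[:2] for u in[[172, 207], [172, 231], [139, 232], [139, 209]]])
E
```

```text
top centre [ 0.5791 -0.2344  0.1803] 0.000903831035109295
[[ 0.5826 -0.1696]
 [ 0.6231 -0.2788]
 [ 0.4875 -0.3295]
 [ 0.445  -0.2268]]
0.1164838356888081 -69.6545562662064
0.1447813626905045 -159.51803656540568
0.11115910083202236 112.49763664456194
0.14906629011851852 22.555364292262
0 [ 0.5718 -0.2365  3.5165] 2.986874009533994e-05 201.48120199260973
1 [ 0.5492 -0.2884  1.9455] 0.0010228207343226069 111.46619094622413
2 [ 0.4973 -0.2658  0.3749] 2.9868740095318393e-05 21.481206055876335
3 [ 0.5199 -0.2139  5.087 ] 0.0010228207343243804 291.46615735143547
tray [[0.6284 0.1335]
 [0.4374 0.1097]
 [0.4019 0.3525]
 [0.5937 0.3777]] [0.5153 0.2433]
[array([0.5925, 0.2502]), array([0.537 , 0.2474]), array([0.5327, 0.3232]), array([0.5858, 0.3262])]
```

```bash
cat >> h.py <<'E'
Y=np.radians(21.48);a=np.array([.5*np.cos(Y),.5*np.sin(Y),np.cos(np.pi/6)])
C=np.array([.5791,-.2344,.1803]);G=C-.010*a
def frame(z,yref):
    z=np.array(z,float);y=np.array(yref,float);y-=z*(y@z);y/=np.linalg.norm(y);return np.c_[np.cross(y,z),y,z]
def plan(p,R,p0=None,R0=None):
    o=r.get_obs();p0=o['tcp_pos'] if p0 is None else p0;R0=Ro.from_rotvec(o['orientation']).as_matrix() if R0 is None else R0
    off=R0.T@(np.array(p)-p0)/.5;tu=Ro.from_matrix(R0.T@R).as_rotvec()/1.5
    print('off',off.round(4),'turn',tu.round(4),'mm',round(500*np.linalg.norm(off)),'deg',round(np.degrees(1.5*np.linalg.norm(tu))))
def st():
    o=r.get_obs();print(o['clock'],o['joints'].round(3),o['tcp_pos'].round(4),o['contact_force'].round(1),o['moment'].round(2),round(o['grip_width'],4));return o
E
python3 - <<'E'
from h import *
an=np.radians(25);R1=frame([0,0,-1],[np.cos(an),np.sin(an),0]);p1=[.55,.25,.34]
plan(p1,R1)
b=np.radians(-22);R2=frame(-a,[np.cos(b),np.sin(b),0]);plan(G+.09*a,R2,p1,R1); print(G+.09*a)
E
```

```text
off [-0.9049 -0.5493 -0.2594] turn [-0.      0.      0.5578] mm 545 deg 48
off [-0.9075 -0.2768  0.1808] turn [ 0.3343 -0.1353  0.5808] mm 483 deg 59
[ 0.61632182 -0.21975294  0.24958203]
```

Emit:
{"fn": "carry_out", "kwargs": {
  "offset": [
    [-0.2,-0.12,-0.2],
    [-0.905,-0.55,-0.26],
    [-0.905,-0.55,-0.26],
    [-0.905,-0.55,-0.26],
    [-0.905,-0.55,-0.26],
    [-0.905,-0.55,-0.26],
    [-0.905,-0.55,-0.26],
    [-0.905,-0.55,-0.26]
  ],
  "turn": [
    [0,0,0.1],
    [0,0,0.558],
    [0,0,0.558],
    [0,0,0.558],
    [0,0,0.558],
    [0,0,0.558],
    [0,0,0.558],
    [0,0,0.558]
  ],
  "hand": 0,
  "force": 80
}}

```text
clock: 2.6
tcp_pos: [0.4525, 0.3588, 0.3117]
orientation: [-1.688, -2.649, -0.001]
contact_force: [1.2, 0.3, -0.1]
grip_width: 0.0855
```

```bash
python3 - <<'E'
from h import *
st()
b=np.radians(-22);R2=frame(-a,[np.cos(b),np.sin(b),0]);plan(G+.09*a,R2)
E
```

```text
2.6 [-1.049  0.238  0.332  1.684 -0.082  1.233 -0.263] [0.4525 0.3588 0.3117] [ 1.2  0.3 -0.1] [ 0.04 -0.04  0.06] 0.0855
off [-1.1874 -0.1919  0.1235] turn [ 0.3345 -0.1358  0.5807] mm 605 deg 59
```

Emit:
{"fn": "carry_out", "kwargs": {
  "offset": [
    [-0.98,-0.19,0.06],
    [-0.98,-0.19,0.06],
    [-0.98,-0.19,0.06],
    [-0.98,-0.19,0.06],
    [-0.98,-0.19,0.06],
    [-0.98,-0.19,0.06],
    [-0.98,-0.19,0.06],
    [-0.98,-0.19,0.06]
  ],
  "turn": [
    [0.33,-0.13,0.58],
    [0.33,-0.13,0.58],
    [0.33,-0.13,0.58],
    [0.33,-0.13,0.58],
    [0.33,-0.13,0.58],
    [0.33,-0.13,0.58],
    [0.33,-0.13,0.58],
    [0.33,-0.13,0.58]
  ]
}}

```text
clock: 3.4
tcp_pos: [0.5489, -0.0286, 0.2853]
orientation: [-2.5, -1.558, 0.767]
contact_force: [0.8, 0.0, -0.5]
grip_width: 0.0857
```

```bash
python3 - <<'E'
from h import *
st()
for b in(-22,-60,-90):
  b=np.radians(b);R2=frame(-a,[np.cos(b),np.sin(b),0]);plan(G+.09*a,R2)
E
```

```text
3.4 [-0.544  0.584  0.647  1.458 -0.114  1.679 -0.34 ] [ 0.5489 -0.0286  0.2853] [ 0.8  0.  -0.5] [ 0.2  -0.54  0.04] 0.0857
off [-0.2567  0.3147  0.0674] turn [ 0.0001 -0.0044  0.0002] mm 206 deg 0
off [-0.2567  0.3147  0.0674] turn [-0.0013 -0.0043  0.4076] mm 206 deg 35
off [-0.2567  0.3147  0.0674] turn [-0.0023 -0.004   0.7126] mm 206 deg 61
```

Emit:
{"fn": "carry_out", "kwargs": {
  "offset": [
    [-0.257,0.315,0.067],
    [-0.257,0.315,0.067],
    [-0.257,0.315,0.067],
    [-0.257,0.315,0.067],
    [-0.257,0.315,0.067],
    [-0.257,0.315,0.067],
    [-0.257,0.315,0.067],
    [-0.257,0.315,0.067]
  ],
  "turn": [
    [0,-0.004,0.71],
    [0,-0.004,0.71],
    [0,-0.004,0.71],
    [0,-0.004,0.71],
    [0,-0.004,0.71],
    [0,-0.004,0.71],
    [0,-0.004,0.71],
    [0,-0.004,0.71]
  ]
}}

```text
clock: 4.2
tcp_pos: [0.6165, -0.2178, 0.2506]
orientation: [2.877, 0.072, -0.723]
contact_force: [0.3, -0.0, 0.5]
grip_width: 0.0854
```

```bash
python3 - <<'E'
from h import *
st()
for b in(-90,-120,-150):
  b=np.radians(b);R2=frame(-a,[np.cos(b),np.sin(b),0]);plan(G+.09*a,R2)
E
```

```text
4.2 [-0.348  0.861  0.937  1.257 -0.267  1.666 -0.991] [ 0.6165 -0.2178  0.2506] [ 0.3 -0.   0.5] [ 0.2  -0.45  0.01] 0.0854
off [0.0007 0.0034 0.0026] turn [-0.0023 -0.0009  0.003 ] mm 2 deg 0
off [0.0007 0.0034 0.0026] turn [-2.500e-03 -3.000e-04  3.357e-01] mm 2 deg 29
off [0.0007 0.0034 0.0026] turn [-2.500e-03  4.000e-04  7.171e-01] mm 2 deg 62
```

Emit:
{"fn": "carry_out", "kwargs": {
  "offset": [
    [0,0.003,0.003],
    [0,0.003,0.003],
    [0,0.003,0.003],
    [0,0.003,0.003],
    [0,0.003,0.003],
    [0,0.003,0.003],
    [0,0.003,0.003],
    [0,0.003,0.003]
  ],
  "turn": [
    [-0.002,0,0.78],
    [-0.002,0,0.78],
    [-0.002,0,0.78],
    [-0.002,0,0.78],
    [-0.002,0,0.78],
    [-0.002,0,0.78],
    [-0.002,0,0.78],
    [-0.002,0,0.78]
  ]
}}

```text
clock: 5.0
tcp_pos: [0.6159, -0.2194, 0.2499]
orientation: [2.28, -1.428, -0.429]
contact_force: [-0.0, -0.3, -0.4]
grip_width: 0.0853
```

```bash
python3 - <<'E'
from h import *
o=st();R=Ro.from_rotvec(o['orientation']).as_matrix();print(R[:,2],-a)
plan(G-.008*a,frame(-a,R[:,1]))
s=imaging.grab_frame('side');t=imaging.grab_frame('top')
ims=[]
for f,cr in((s,(310,80,410,200)),(t,(350,160,450,280))):
    im=cv2.resize(np.ascontiguousarray(f['pixels'][cr[1]:cr[3],cr[0]:cr[2],::-1]),None,fx=4,fy=4,interpolation=2)
    for X,c in((o['tcp_pos'],(0,0,255)),(G,(0,255,0)),(C,(255,0,0)),(G-.09*a,(0,255,255))):
        u=(proj(f,X)[0]-np.array(cr[:2])+.5)*4;cv2.circle(im,tuple(int(v) for v in u),3,c,-1)
    ims.append(im)
cv2.imwrite('pics/c2.png',np.hstack(ims))
E
```

```text
5.0 [-0.434  1.021  1.257  1.266 -0.489  1.722 -1.964] [ 0.6159 -0.2194  0.2499] [-0.  -0.3 -0.4] [ 0.16 -0.52  0.02] 0.0853
[-0.46502386 -0.18133335 -0.86652815] [-0.46527272 -0.18308821 -0.8660254 ]
off [ 0.0013 -0.0005  0.1962] turn [-0.0007  0.001   0.    ] mm 98 deg 0
```

View pics/c2.png

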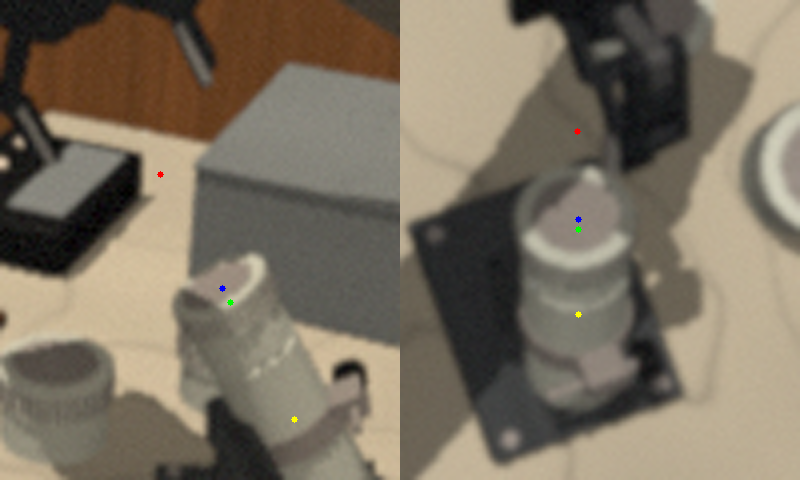

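The crop shows the cap estimate (blue) centred on the lid in both views, at (222,288) and (578,219). The fingertips, at (40,155) and (205,80) on the left half, look further back than the reported TCP implies, so I'll check that before descending.

```bash
python3 - <<'E'
from h import *
o=r.get_obs();R=Ro.from_rotvec(o['orientation']).as_matrix();p=o['tcp_pos']
s=imaging.grab_frame('side');t=imaging.grab_frame('top')
ims=[]
for f,cr in((s,(270,0,400,150)),(t,(340,80,470,230))):
    im=cv2.resize(np.ascontiguousarray(f['pixels'][cr[1]:cr[3],cr[0]:cr[2],::-1]),None,fx=3,fy=3,interpolation=2)
    im=cv2.convertScaleAbs(im,alpha=1.6,beta=20)
    for k in range(-6,3):
      for yy,c in((0,(0,0,255)),(-.043,(0,255,0)),(.043,(255,0,0))):
        u=(proj(f,p+R@[0,yy,k*.02])[0]-np.array(cr[:2])+.5)*3;cv2.circle(im,tuple(int(v) for v in u),3 if k==0 else 1,c,-1)
    ims.append(im)
cv2.imwrite('pics/c3.png',np.hstack(ims))
E
```

```text
(no output)
```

View pics/c3.png

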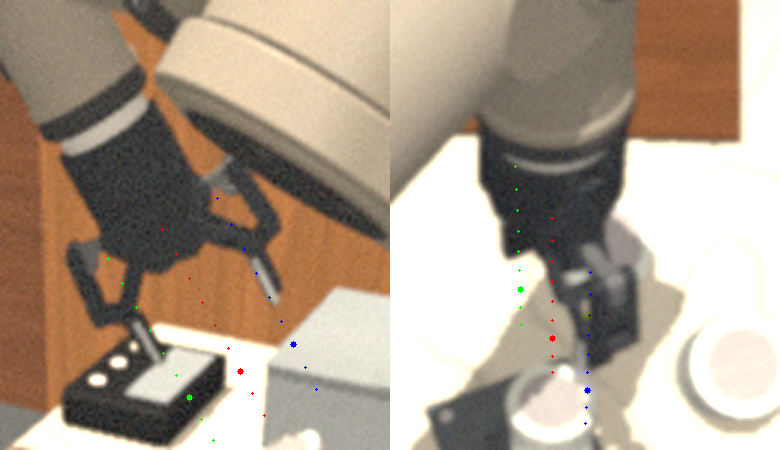

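```bash
python3 - <<'E'
from h import *
print(r.nose_length,[x for x in dir(r) if x[0]!='_'])
o=r.get_obs();R=Ro.from_rotvec(o['orientation']).as_matrix();p=o['tcp_pos']
s=imaging.grab_frame('side');t=imaging.grab_frame('top')
# side tips measured
A=np.array([270+278/3,302/3]);B=np.array([270+158/3,362/3])
from scipy.optimize import least_squares
f=least_squares(lambda v:np.r_[proj(s,p+R@[v[0],v[2]+v[3]/2,v[1]])[0]-A,proj(s,p+R@[v[0],v[2]-v[3]/2,v[1]])[0]-B],[0,0,0,.085])
print(f.x,f.cost)
for v in (-.035,0,.001):print(proj(t,[p+R@[0,.05,v],p+R@[0,-.05,v]])-[340,80])
E
```

```text
0.014 ['Unreachable', 'get_obs', 'hand_in', 'nose_length']
[-0.03272078 -0.04545332  0.00310035  0.09320562] 0.1293273491851606
[[ 67.769597   122.11952777]
 [ 40.82940678  82.39415863]]
[[ 67.33894386 132.54777386]
 [ 41.27086891  93.43252433]]
[[ 67.32701924 132.83557584]
 [ 41.28304782  93.73785718]]
```

The gripper shows about 35 mm further back along the tool axis than the stated TCP, in both views. I'll descend in stages and look again.

Emit:
{"fn": "carry_out", "kwargs": {
  "offset": [
    [0.001,0,0.06],
    [0.001,0,0.12],
    [0.001,0,0.18],
    [0.001,0,0.18],
    [0.001,0,0.18]
  ],
  "turn": [
    [0,0.001,0],
    [0,0.001,0],
    [0,0.001,0],
    [0,0.001,0],
    [0,0.001,0]
  ]
}}

```text
clock: 5.8
tcp_pos: [0.5744, -0.2364, 0.1727]
orientation: [2.282, -1.424, -0.428]
contact_force: [0.0, -0.3, -0.4]
grip_width: 0.0857
```

```bash
cat >> h.py <<'E'
def pic(n,c1,c2,k=3,al=1.6):
    o=st();R=Ro.from_rotvec(o['orientation']).as_matrix();p=o['tcp_pos'];ims=[]
    for c,cr in(('side',c1),('top',c2)):
        f=imaging.grab_frame(c)
        im=cv2.resize(np.ascontiguousarray(f['pixels'][cr[1]:cr[3],cr[0]:cr[2],::-1]),None,fx=k,fy=k,interpolation=2)
        im=cv2.convertScaleAbs(im,alpha=al,beta=20)
        for j in range(-4,1):
            u=(proj(f,p+R@[0,0,j*.02])[0]-np.array(cr[:2])+.5)*k;cv2.circle(im,tuple(int(v) for v in u),2,(0,0,255),-1)
        ims.append(im)
    cv2.imwrite('pics/'+n,np.hstack(ims))
E
python3 - <<'E'
from h import *
pic('c4.png',(310,80,410,200),(350,160,450,280),4)
plan(G-.047*a,frame(-a,Ro.from_rotvec(r.get_obs()['orientation']).as_matrix()[:,1]))
E
```

```text
5.8 [-0.464  1.052  1.232  1.452 -0.514  1.547 -1.919] [ 0.5744 -0.2364  0.1727] [ 0.  -0.3 -0.4] [ 0.17 -0.42  0.03] 0.0857
off [-0.0019 -0.0006  0.0984] turn [-0.0017 -0.0016 -0.    ] mm 49 deg 0
```

View pics/c4.png

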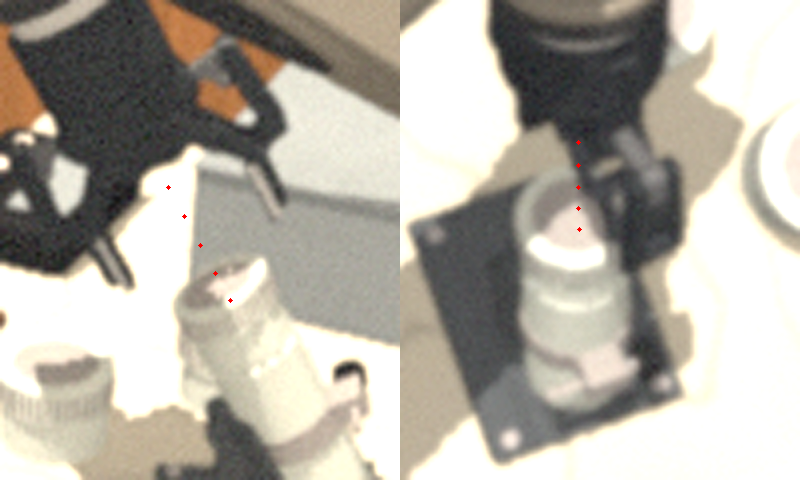

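The fingertips are at (128,285) and (280,213). Their midpoint lies on the cap's axis but about 37 mm behind the reported TCP, so the offset is real and I need roughly 48 mm more.

Emit:
{"fn": "carry_out", "kwargs": {
  "offset": [
    [-0.001,0,0.03],
    [-0.002,0,0.06],
    [-0.002,0,0.075],
    [-0.002,0,0.075]
  ],
  "turn": [
    [-0.001,-0.001,0],
    [-0.001,-0.001,0],
    [-0.001,-0.001,0],
    [-0.001,-0.001,0]
  ]
}}

```text
clock: 6.3
tcp_pos: [0.5548, -0.2424, 0.1382]
orientation: [2.278, -1.426, -0.434]
contact_force: [0.1, -0.1, 0.4]
grip_width: 0.0857
```

Emit:
{"fn": "carry_out", "kwargs": {
  "offset": [
    [0,0,0.01],
    [0,0,0.02],
    [0,0,0.021],
    [0,0,0.021]
  ],
  "turn": [
    [0,0,0],
    [0,0,0],
    [0,0,0],
    [0,0,0]
  ]
}}

```text
clock: 6.7
tcp_pos: [0.5513, -0.2445, 0.1305]
orientation: [2.279, -1.425, -0.431]
contact_force: [-0.6, 0.5, -0.4]
grip_width: 0.0853
```

```bash
python3 - <<'E'
from h import *
pic('c5.png',(310,80,410,200),(350,160,450,280),4,1.3)
plan(G-.047*a,frame(-a,Ro.from_rotvec(r.get_obs()['orientation']).as_matrix()[:,1]))
E
```

```text
6.7 [-0.468  1.075  1.211  1.538 -0.537  1.459 -1.897] [ 0.5513 -0.2445  0.1305] [-0.6  0.5 -0.4] [ 0.21 -0.48  0.06] 0.0853
off [ 0.0015 -0.0012 -0.0012] turn [ 0.0002  0.0006 -0.    ] mm 1 deg 0
```

View pics/c5.png

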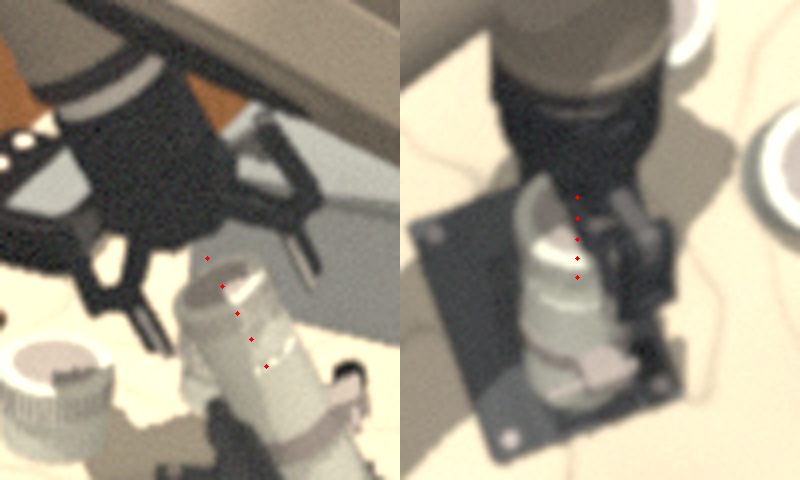

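The pads now straddle the cap, with tips at (165,355) and (318,285), about 22 mm below the lid. Closing the gripper.

Emit:
{"fn": "carry_out", "kwargs": {
  "offset": [
    [0,0,0],
    [0,0,0],
    [0,0,0],
    [0,0,0],
    [0,0,0],
    [0,0,0],
    [0,0,0],
    [0,0,0]
  ],
  "turn": [
    [0,0,0],
    [0,0,0],
    [0,0,0],
    [0,0,0],
    [0,0,0],
    [0,0,0],
    [0,0,0],
    [0,0,0]
  ],
  "hand": 1,
  "force": 80
}}

```text
clock: 7.6
tcp_pos: [0.5529, -0.2439, 0.1308]
orientation: [2.282, -1.424, -0.428]
contact_force: [4.3, 2.5, 3.0]
grip_width: 0.0584
```

```bash
python3 -c "
from h import *
st()"
```

```text
7.6 [-0.469  1.075  1.211  1.536 -0.538  1.458 -1.897] [ 0.5529 -0.2439  0.1308] [4.3 2.5 3. ] [ 0.65 -1.24 -0.04] 0.0584
```

Emit:
{"fn": "carry_out", "kwargs": {
  "offset": [
    [0,0,-0.0006],
    [0,0,-0.0012],
    [0,0,-0.0019],
    [0,0,-0.0025],
    [0,0,-0.0031],
    [0,0,-0.0037],
    [0,0,-0.0044],
    [0,0,-0.005]
  ],
  "turn": [
    [0,0,-0.058],
    [0,0,-0.116],
    [0,0,-0.175],
    [0,0,-0.233],
    [0,0,-0.291],
    [0,0,-0.349],
    [0,0,-0.407],
    [0,0,-0.465]
  ]
}}

```text
clock: 8.4
tcp_pos: [0.5542, -0.2433, 0.1322]
orientation: [2.729, -0.574, -0.621]
contact_force: [6.3, 1.8, -2.4]
grip_width: 0.0581
```

```bash
python3 - <<'E'
from h import *
o=st();R=Ro.from_rotvec(o['orientation']).as_matrix();print('moment tool',R.T@o['moment'],'force tool',R.T@o['contact_force'],R[:,2]+a)
E
```

```text
8.4 [-0.411  0.955  1.027  1.529 -0.383  1.406 -1.338] [ 0.5542 -0.2433  0.1322] [ 6.3  1.8 -2.4] [ 0.45 -1.75 -0.03] 0.0581
moment tool [1.14789069 1.3854025  0.13980456] force tool [ 5.2690978  -4.44898365 -1.13185487] [ 0.00202753  0.00060812 -0.00121441]
```

Emit:
{"fn": "carry_out", "kwargs": {
  "offset": [
    [0,0,-0.001],
    [0,0,-0.002],
    [0,0,-0.003],
    [0,0,-0.004],
    [0,0,-0.005],
    [0,0,-0.006],
    [0,0,-0.007],
    [0,0,-0.0083]
  ],
  "turn": [
    [0,0,-0.098],
    [0,0,-0.196],
    [0,0,-0.294],
    [0,0,-0.392],
    [0,0,-0.49],
    [0,0,-0.588],
    [0,0,-0.686],
    [0,0,-0.776]
  ]
}}

```text
clock: 9.2
tcp_pos: [0.5555, -0.242, 0.1351]
orientation: [-2.822, -1.113, 0.81]
contact_force: [3.8, 2.2, -5.7]
grip_width: 0.0585
```

```bash
python3 - <<'E'
from h import *
o=st();R=Ro.from_rotvec(o['orientation']).as_matrix();print('moment tool',R.T@o['moment'],'force tool',R.T@o['contact_force'],R[:,2]+a,(o['tcp_pos']-G)@a)
pic('c6.png',(310,80,410,200),(350,160,450,280),4,1.3)
E
```

```text
9.2 [-0.263  0.805  0.702  1.513 -0.143  1.376 -0.393] [ 0.5555 -0.242   0.1351] [ 3.8  2.2 -5.7] [ 0.78 -1.91 -0.13] 0.0585
moment tool [-0.67759523  1.95432706  0.10157016] force tool [6.3714992  1.80411722 2.7396588 ] [ 0.00116723  0.00177356 -0.00099887] -0.04149182465802295
9.2 [-0.263  0.805  0.702  1.513 -0.143  1.376 -0.393] [ 0.5555 -0.242   0.1351] [ 3.8  2.2 -5.7] [ 0.78 -1.91 -0.13] 0.0585
```

Emit:
{"fn": "carry_out", "kwargs": {
  "offset": [
    [0,0,-0.001],
    [0,0,-0.002],
    [0,0,-0.003],
    [0,0,-0.004],
    [0,0,-0.005],
    [0,0,-0.006],
    [0,0,-0.007],
    [0,0,-0.0083]
  ],
  "turn": [
    [0,0,-0.098],
    [0,0,-0.196],
    [0,0,-0.294],
    [0,0,-0.392],
    [0,0,-0.49],
    [0,0,-0.588],
    [0,0,-0.686],
    [0,0,-0.776]
  ]
}}

```text
clock: 10.1
tcp_pos: [0.5568, -0.2411, 0.1387]
orientation: [-1.604, -2.278, 0.621]
contact_force: [3.0, 3.3, -4.3]
grip_width: 0.0583
```

```bash
python3 - <<'E'
from h import *
o=st();R=Ro.from_rotvec(o['orientation']).as_matrix();print('moment tool',R.T@o['moment'],'force tool',R.T@o['contact_force'],R[:,2]+a,(o['tcp_pos']-G)@a)
E
```

```text
10.1 [-0.084  0.724  0.388  1.492  0.05   1.395  0.593] [ 0.5568 -0.2411  0.1387] [ 3.   3.3 -4.3] [ 0.99 -1.53 -0.25] 0.0583
moment tool [-1.77274375  0.48629591  0.03192084] force tool [2.1588797  5.58586785 1.68033679] [-0.00021702  0.00226014 -0.00035817] -0.03765620990847422
```

Emit:
{"fn": "carry_out", "kwargs": {
  "offset": [
    [0,0,-0.001],
    [0,0,-0.002],
    [0,0,-0.003],
    [0,0,-0.004],
    [0,0,-0.005],
    [0,0,-0.006],
    [0,0,-0.007],
    [0,0,-0.0083]
  ],
  "turn": [
    [0,0,-0.098],
    [0,0,-0.196],
    [0,0,-0.294],
    [0,0,-0.392],
    [0,0,-0.49],
    [0,0,-0.588],
    [0,0,-0.686],
    [0,0,-0.776]
  ]
}}

```text
clock: 10.9
tcp_pos: [0.5579, -0.2413, 0.1427]
orientation: [-0.084, -2.644, 0.278]
contact_force: [0.5, 2.3, -3.1]
grip_width: 0.0585
```

```bash
python3 - <<'E'
from h import *
o=st();R=Ro.from_rotvec(o['orientation']).as_matrix();print('moment tool',R.T@o['moment'],'force tool',R.T@o['contact_force'],R[:,2]+a,(o['tcp_pos']-G)@a)
pic('c7.png',(310,80,410,200),(350,160,450,280),4,1.3)
E
```

```text
10.9 [0.096 0.693 0.099 1.47  0.207 1.438 1.618] [ 0.5579 -0.2413  0.1427] [ 0.5  2.3 -3.1] [ 0.66 -0.95 -0.18] 0.0585
moment tool [-0.76789843 -0.88639918  0.01971836] force tool [-1.55895008  2.87463853  2.02853454] [-0.00167034  0.00160685  0.00056097] -0.0337380747111173
10.9 [0.096 0.693 0.099 1.47  0.207 1.438 1.618] [ 0.5579 -0.2413  0.1427] [ 0.5  2.3 -3.1] [ 0.66 -0.95 -0.18] 0.0585
```

View pics/c7.png

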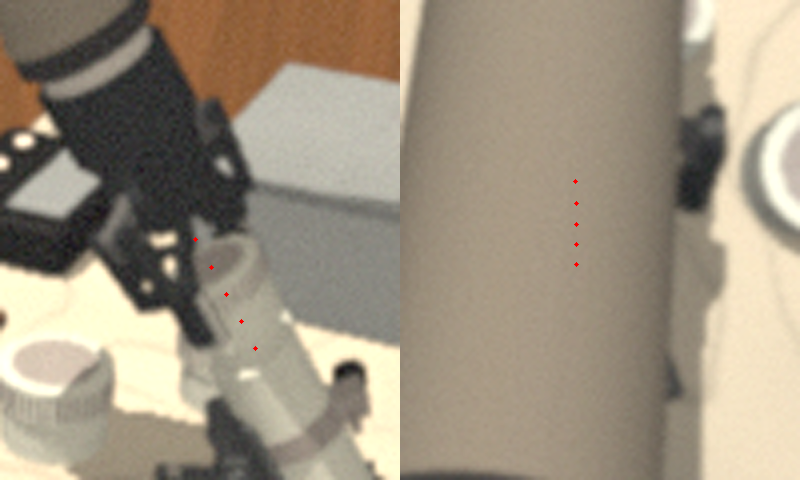

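The cap has climbed: its lid is now at about (232,250) on the left half, up from (222,288), and a gap shows below. I'll turn a little more and then ease it up while watching the force.

Emit:
{"fn": "carry_out", "kwargs": {
  "offset": [
    [0,0,-0.002],
    [0,0,-0.003],
    [0,0,-0.004],
    [0,0,-0.005],
    [0,0,-0.008],
    [0,0,-0.01]
  ],
  "turn": [
    [0,0,-0.08],
    [0,0,-0.16],
    [0,0,-0.24],
    [0,0,-0.24],
    [0,0,-0.24],
    [0,0,-0.24]
  ]
}}

```text
clock: 11.6
tcp_pos: [0.5603, -0.241, 0.1477]
orientation: [0.375, -2.599, 0.16]
contact_force: [0.7, 0.6, -1.9]
grip_width: 0.058
```

```bash
python3 - <<'E'
from h import *
o=st();R=Ro.from_rotvec(o['orientation']).as_matrix();print('moment tool',R.T@o['moment'],'force tool',R.T@o['contact_force'],(o['tcp_pos']-G)@a)
E
```

```text
11.6 [0.147 0.69  0.017 1.455 0.249 1.462 1.933] [ 0.5603 -0.241   0.1477] [ 0.7  0.6 -1.9] [ 0.43 -0.79 -0.03] 0.058
moment tool [-0.18908115 -0.88065352 -0.02895281] force tool [-1.6965911   0.48002591  1.21742894] -0.028167070271244876
```

It's free: the only force left is the cap's weight. I'll lift straight along the axis.

Emit:
{"fn": "carry_out", "kwargs": {
  "offset": [
    [0,0,-0.02],
    [0,0,-0.04],
    [0,0,-0.08],
    [0,0,-0.14],
    [0,0,-0.2],
    [0,0,-0.26],
    [0,0,-0.26]
  ],
  "turn": [
    [0,0,0],
    [0,0,0],
    [0,0,0],
    [0,0,0],
    [0,0,0],
    [0,0,0],
    [0,0,0]
  ]
}}

```text
clock: 12.3
tcp_pos: [0.6247, -0.2161, 0.2649]
orientation: [0.381, -2.607, 0.163]
contact_force: [0.7, -0.5, -1.8]
grip_width: 0.0584
```

```bash
python3 - <<'E'
from h import *
o=st();R=Ro.from_rotvec(o['orientation']).as_matrix()
print(R)
pic('c8.png',(290,50,420,200),(340,100,470,250),3,1.3)
f=imaging.grab_frame('top')
# tray frame from top corners (z .016) ; check
c=np.array([onz(f,u,.016)[:2] for u in[(223,193),(230,276),(123,289),(117,205)]])
x=(c[0]+c[3]-c[1]-c[2]);x/=np.linalg.norm(x);print('tray x',x,np.degrees(np.arctan2(x[1],x[0])))
m=c.mean(0)
for s in(-.03,-.04,-.05):
    print(s,m+s*x)
E
```

```text
12.3 [0.102 0.689 0.022 1.179 0.229 1.731 1.967] [ 0.6247 -0.2161  0.2649] [ 0.7 -0.5 -1.8] [ 0.28 -0.69  0.01] 0.0584
[[-0.83742736 -0.29721468 -0.45867075]
 [-0.23788905  0.95376274 -0.18369929]
 [ 0.4920612  -0.04472206 -0.86941113]]
12.3 [0.102 0.689 0.022 1.179 0.229 1.731 1.967] [ 0.6247 -0.2161  0.2649] [ 0.7 -0.5 -1.8] [ 0.28 -0.69  0.01] 0.0584
tray x [0.99191433 0.12690928] 7.29102772409357
-0.03 [0.48557141 0.23952288]
-0.04 [0.47565226 0.23825378]
-0.05 [0.46573312 0.23698469]
```

View pics/c8.png

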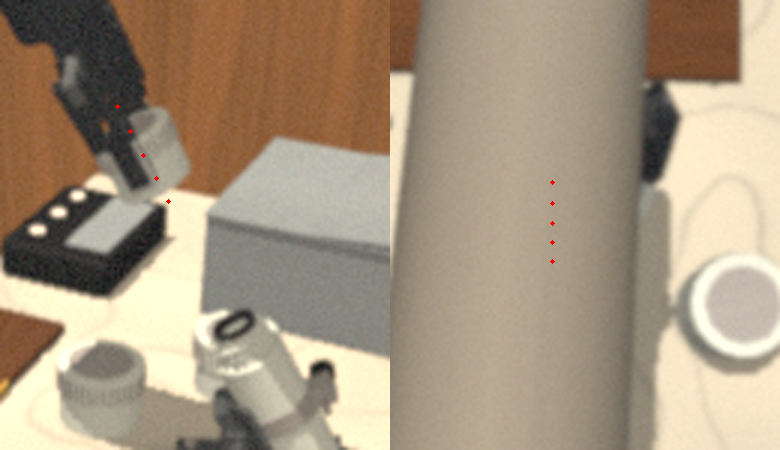

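The cap is off: the bare mouth shows at (235,325), and the cap hangs in the jaws at (150,155) with its rim about 13 mm behind the TCP. Next I carry it over the tray and turn the tool upright.

```bash
python3 - <<'E'
from h import *
an=np.radians(97.3)
plan([.4795,.2085,.20],frame([0,0,-1],[np.cos(an),np.sin(an),0]))
E
```

```text
off [-0.0263  0.9015  0.0804] turn [-0.0571 -0.3459  0.1056] mm 453 deg 31
```

Emit:
{"fn": "carry_out", "kwargs": {
  "offset": [
    [-0.002,0.05,0.0],
    [-0.005,0.14,0.0],
    [-0.01,0.24,0.01],
    [-0.01,0.34,0.02],
    [-0.015,0.44,0.03],
    [-0.02,0.54,0.04],
    [-0.02,0.63,0.05],
    [-0.02,0.72,0.06]
  ],
  "turn": [
    [-0.003,-0.02,0.006],
    [-0.01,-0.06,0.018],
    [-0.018,-0.11,0.033],
    [-0.026,-0.16,0.049],
    [-0.035,-0.21,0.065],
    [-0.043,-0.26,0.08],
    [-0.05,-0.3,0.093],
    [-0.057,-0.346,0.106]
  ]
}}

```text
clock: 13.25
tcp_pos: [0.5067, 0.1238, 0.2135]
orientation: [-0.197, 3.134, 0.0]
contact_force: [0.8, 0.2, -0.9]
grip_width: 0.0581
```

```bash
python3 - <<'E'
from h import *
st()
an=np.radians(97.3)
plan([.4795,.2085,.12],frame([0,0,-1],[np.cos(an),np.sin(an),0]))
E
```

```text
13.25 [-0.216  0.229 -0.167  1.908  0.045  1.007  1.294] [0.5067 0.1238 0.2135] [ 0.8  0.2 -0.9] [ 0.09 -0.   -0.03] 0.0581
off [0.0331 0.1749 0.1869] turn [ 0.0001  0.0011 -0.0012] mm 129 deg 0
```

Emit:
{"fn": "carry_out", "kwargs": {
  "offset": [
    [0.016,0.08,0.05],
    [0.033,0.175,0.11],
    [0.033,0.175,0.17],
    [0.033,0.175,0.23],
    [0.033,0.175,0.28],
    [0.033,0.175,0.307],
    [0.033,0.175,0.307]
  ],
  "turn": [
    [0,0.001,-0.001],
    [0,0.001,-0.001],
    [0,0.001,-0.001],
    [0,0.001,-0.001],
    [0,0.001,-0.001],
    [0,0.001,-0.001],
    [0,0.001,-0.001]
  ]
}}

```text
clock: 13.95
tcp_pos: [0.4796, 0.2063, 0.059]
orientation: [0.201, -3.13, 0.004]
contact_force: [-0.9, -0.2, -0.7]
grip_width: 0.0583
```

```bash
python3 - <<'E'
from h import *
pic('c9.png',(240,240,400,400),(110,140,240,270+30),3,1.2) if 0 else None
o=st();R=Ro.from_rotvec(o['orientation']).as_matrix();p=o['tcp_pos'];print(R[:,2]);ims=[]
for c,cr in(('side',(240,240,370,400)),('top',(110,150,240,310))):
    f=imaging.grab_frame(c);im=cv2.resize(np.ascontiguousarray(f['pixels'][cr[1]:cr[3],cr[0]:cr[2],::-1]),None,fx=3,fy=3,interpolation=2)
    im=cv2.convertScaleAbs(im,alpha=1.4,beta=10)
    for j in range(-4,1):
        u=(proj(f,p+R@[0,0,j*.02])[0]-np.array(cr[:2])+.5)*3;cv2.circle(im,tuple(int(v) for v in u),2,(0,0,255),-1)
    q=np.array([p+R@[.028*np.cos(t),.028*np.sin(t),-.013] for t in np.linspace(0,6.28,40)])
    for u in proj(f,q): cv2.circle(im,tuple(int(v) for v in (u-np.array(cr[:2])+.5)*3),1,(0,255,0),-1)
    ims.append(im)
cv2.imwrite('pics/c9.png',np.hstack(ims))
E
```

```text
13.95 [-0.368  0.442 -0.194  2.03   0.13   0.687  1.054] [0.4796 0.2063 0.059 ] [-0.9 -0.2 -0.7] [-0.04 -0.    0.01] 0.0583
[-0.00480709 -0.00258712 -0.9999851 ]
```

View pics/c9.png

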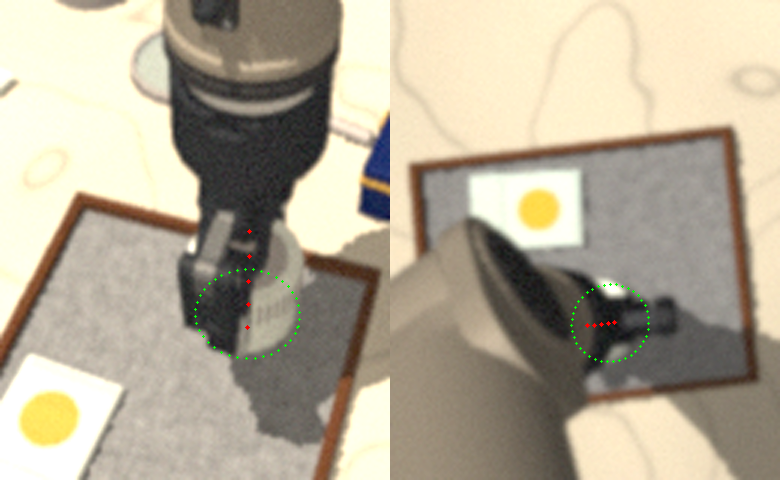

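The cap is upright over the free liner, and the predicted rim circle matches its bottom edge at (250,357). It's clear of the slab and the walls, so I'll lower it slowly.

Emit:
{"fn": "carry_out", "kwargs": {
  "offset": [
    [0,0,0.03],
    [0,0,0.06],
    [0,0,0.085],
    [0,0,0.1],
    [0,0,0.11],
    [0,0,0.114],
    [0,0,0.114]
  ],
  "turn": [
    [0.001,0.003,0],
    [0.001,0.003,0],
    [0.001,0.003,0],
    [0.001,0.003,0],
    [0.001,0.003,0],
    [0.001,0.003,0],
    [0.001,0.003,0]
  ]
}}

```text
clock: 14.75
tcp_pos: [0.4816, 0.2081, 0.0041]
orientation: [0.202, -3.13, 0.002]
contact_force: [-0.6, -0.5, -2.1]
grip_width: 0.0585
```

Emit:
{"fn": "carry_out", "kwargs": {
  "offset": [
    [0,0,0.002],
    [0,0,0.004],
    [0,0,0.006],
    [0,0,0.008],
    [0,0,0.008]
  ],
  "turn": [
    [0,0,0],
    [0,0,0],
    [0,0,0],
    [0,0,0],
    [0,0,0]
  ]
}}

```text
clock: 15.25
tcp_pos: [0.4814, 0.208, 0.0]
orientation: [0.202, -3.13, 0.003]
contact_force: [-0.4, -1.2, -1.1]
grip_width: 0.0584
```

```bash
python3 - <<'E'
from h import *
o=st();print(Ro.from_rotvec(o['orientation']).as_matrix()[:,2])
E
```

```text
15.25 [-0.389  0.544 -0.172  2.049  0.164  0.567  1.024] [0.4814 0.208  0.    ] [-0.4 -1.2 -1.1] [-0.03 -0.    0.03] 0.0584
[-0.00474271 -0.00198896 -0.99998678]
```

Now 1 mm per row in short calls, until contact.

Emit:
{"fn": "carry_out", "kwargs": {
  "offset": [
    [0,0,0.002],
    [0,0,0.004],
    [0,0,0.006],
    [0,0,0.008]
  ],
  "turn": [
    [0.001,0.003,0],
    [0.001,0.003,0],
    [0.001,0.003,0],
    [0.001,0.003,0]
  ]
}}

```text
clock: 15.65
tcp_pos: [0.4815, 0.208, -0.004]
orientation: [0.202, -3.126, 0.005]
contact_force: [0.3, 0.4, -2.3]
grip_width: 0.0584
```

Emit:
{"fn": "carry_out", "kwargs": {
  "offset": [
    [0,0,0.002],
    [0,0,0.002]
  ],
  "turn": [
    [0,0,0],
    [0,0,0]
  ]
}}

```text
clock: 15.85
tcp_pos: [0.4813, 0.2079, -0.0051]
orientation: [0.202, -3.126, 0.006]
contact_force: [0.4, -0.0, -1.4]
grip_width: 0.0587
```

Emit:
{"fn": "carry_out", "kwargs": {
  "offset": [
    [0,0,0.002],
    [0,0,0.002]
  ],
  "turn": [
    [0,0,0],
    [0,0,0]
  ]
}}

```text
clock: 16.05
tcp_pos: [0.4814, 0.2079, -0.006]
orientation: [0.202, -3.126, 0.005]
contact_force: [0.8, 1.2, -1.7]
grip_width: 0.0579
```

```bash
python3 - <<'E'
from h import *
o=st();R=Ro.from_rotvec(o['orientation']).as_matrix();print(R[:,2]);plan(o['tcp_pos'],frame([0,0,-1],R[:,1]))
E
```

```text
16.05 [-0.39   0.556 -0.17   2.047  0.166  0.561  1.023] [ 0.4814  0.2079 -0.006 ] [ 0.8  1.2 -1.7] [-0.04 -0.04 -0.02] 0.0579
[-0.00903676 -0.00407861 -0.99995085]
off [0. 0. 0.] turn [-0.0019 -0.0063 -0.    ] mm 0 deg 1
```

Emit:
{"fn": "carry_out", "kwargs": {
  "offset": [
    [0,0,0.002],
    [0,0,0.002]
  ],
  "turn": [
    [0,0,0],
    [0,0,0]
  ]
}}

```text
clock: 16.25
tcp_pos: [0.4814, 0.208, -0.007]
orientation: [0.202, -3.126, 0.005]
contact_force: [0.6, 0.6, -1.7]
grip_width: 0.0585
```

Emit:
{"fn": "carry_out", "kwargs": {
  "offset": [
    [0,0,0.001],
    [0,0,0.002],
    [0,0,0.002]
  ],
  "turn": [
    [-0.002,-0.006,0],
    [-0.002,-0.006,0],
    [-0.002,-0.006,0]
  ]
}}

```text
clock: 16.55
tcp_pos: [0.4813, 0.2079, -0.008]
orientation: [0.202, -3.135, -0.0]
contact_force: [-0.4, 0.3, -0.6]
grip_width: 0.0586
```

Emit:
{"fn": "carry_out", "kwargs": {
  "offset": [
    [0,0,0.001],
    [0,0,0.002],
    [0,0,0.002]
  ],
  "turn": [
    [0,0,0],
    [0,0,0],
    [0,0,0]
  ]
}}

```text
clock: 16.85
tcp_pos: [0.4816, 0.2081, -0.0084]
orientation: [-0.202, 3.135, 0.0]
contact_force: [-2.2, -1.1, 3.4]
grip_width: 0.0584
```

Contact: Fz rose by about 5 N and the tool stopped short of its command. Releasing with a partial opening.

Emit:
{"fn": "carry_out", "kwargs": {
  "offset": [
    [0,0,0],
    [0,0,0],
    [0,0,0],
    [0,0,0],
    [0,0,0]
  ],
  "turn": [
    [0,0,0],
    [0,0,0],
    [0,0,0],
    [0,0,0],
    [0,0,0]
  ],
  "hand": 0.1,
  "force": 20
}}

```text
clock: 17.35
tcp_pos: [0.4815, 0.208, -0.0089]
orientation: [0.202, -3.135, -0.0]
contact_force: [-0.2, 0.4, -0.9]
grip_width: 0.0768
```

Emit:
{"fn": "carry_out", "kwargs": {
  "offset": [
    [0,0,-0.005],
    [0,0,-0.02],
    [0,0,-0.06],
    [0,0,-0.12],
    [0,0,-0.2],
    [0,0,-0.3],
    [0,0,-0.4],
    [0,0,-0.4]
  ],
  "turn": [
    [0,0,0],
    [0,0,0],
    [0,0,0],
    [0,0,0],
    [0,0,0],
    [0,0,0],
    [0,0,0],
    [0,0,0]
  ]
}}

```text
clock: 18.15
tcp_pos: [0.4854, 0.2102, 0.1989]
orientation: [-0.201, 3.123, 0.008]
contact_force: [0.7, 0.8, -0.9]
grip_width: 0.0766
```

```bash
python3 - <<'E'
from h import *
np.set_printoptions(precision=3,suppress=True)
st();ims=[]
for c,cr in(('side',(190,200,420,400)),('top',(105,100,335,300))):
    f=imaging.grab_frame(c);ims.append(cv2.resize(f['pixels'][cr[1]:cr[3],cr[0]:cr[2],::-1],(400,348),interpolation=2))
    for q in('cap','slab_a','magnifier','cup','cuff_box'):
        for d in look_for(q,c)[:4]: print(c,q,round(d['score'],2),w(f,d['xyz']))
cv2.imwrite('pics/c10.png',np.hstack(ims))
E
```

```text
18.15 [-0.338  0.254 -0.222  1.914  0.068  0.968  1.108] [0.485 0.21  0.199] [ 0.7  0.8 -0.9] [-0.02 -0.02  0.01] 0.0766
side cap 0.64 [0.477 0.222 0.053]
side cap 0.46 [ 0.632 -0.373  0.038]
side slab_a 0.64 [0.767 0.1   0.012]
side slab_a 0.57 [0.564 0.285 0.016]
side magnifier 0.58 [0.561 0.001 0.01 ]
side cup 0.78 [ 0.732 -0.048  0.053]
side cuff_box 0.98 [0.427 0.032 0.047]
top cap 0.86 [ 0.709 -0.291  0.057]
top cap 0.71 [ 0.619 -0.399  0.061]
top cap 0.63 [0.496 0.2   0.054]
top slab_a 0.72 [0.564 0.287 0.015]
top slab_a 0.57 [0.766 0.097 0.009]
top magnifier 0.65 [ 0.62  -0.003  0.012]
top cup 0.62 [ 0.75  -0.07   0.016]
top cup 0.43 [0.536 0.197 0.007]
top cuff_box 0.8 [0.436 0.009 0.044]
top cuff_box 0.39 [ 0.532 -0.247  0.127]
```

View pics/c10.png

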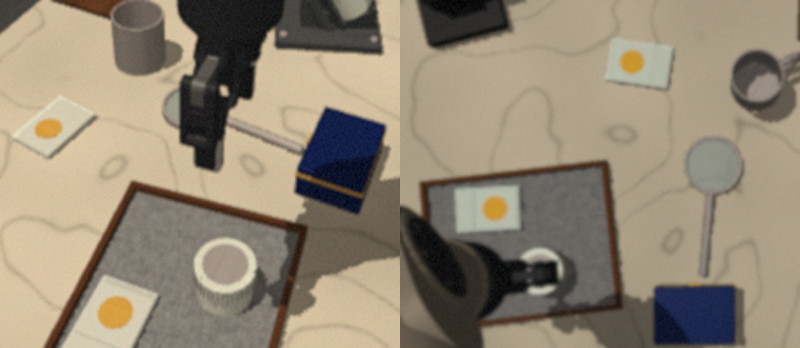

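The cap stands open side down, flat on the free liner at (226,273), with nothing touching it. The slabs, magnifier, cup and box are where they were.

```bash
python3 -c "
from h import *
st();print(r.hand_in())"
```

```text
18.75 [-0.339  0.264 -0.221  1.922  0.069  0.964  1.108] [0.4813 0.2079 0.1906] [-0.3  0.   0.9] [-0.    0.02 -0.02] 0.0766
the job is handed in; nothing more can be done
None
```

I unscrewed the cap, took it off along the canister's axis and set it down flat, open side down, on the free part of the tray. I handed the job in at about 18.8 s on the robot clock; it gave no verdict.

- **Unscrewing:** One grip at 80 N was enough, with no regrip. I turned the cap about 260° anticlockwise until the thread let go, then lifted it straight off. The wrist force readings stayed under about 8 N.
- **Set-down:** The cap touched down with a reading change of about 5 N. I released it and raised the gripper about 0.2 m clear.
- **Last checks:** The final pictures show the cap upright on the liner, clear of the slab and the walls. Both slabs, the cup and the cufflink box were found within about 6 mm of their first positions.

**Disagreements:**
- **Gripper position:** The cameras showed the gripper about 36 mm further back along the tool axis than the stated TCP. I went by the pictures, and the grip and set-down agreed with them.
- **Magnifier:** The side camera placed it about 56 mm off in x at the end, when the gripper partly hid it. The top camera found it within about 4 mm of where it started.

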